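Hang the stationery caddy on its hook

ROBOT

A 6-joint arm with a two-finger parallel gripper is mounted at the origin on the work surface. World frame = base frame: x ahead of the robot, y to its left, z up, the work surface at z = 0. Lengths are in m, angles in rad, forces in N, time in s.
With the tool pointing down it reaches from about 0.25 to 0.725 m from the base axis. Payload 4 kg.
Tool frame: the origin (TCP) lies midway between the tips of the shut fingers; the grasp point (between the pads) lies 19 mm behind it (bot.grip_depth is the distance from the TCP to the grasp point, in m); z points along the fingers, y is the line along which they close (so a half turn about z gives the same grasp; the last joint's range is limited). The gripper opens to 85 mm and grips with 20 to 120 N. Pads are 22 mm wide; open, the fingers measure 114 mm over their backs; the gripper's body (76 mm by 85 mm) begins 54 mm behind the grasp point. The pads swing forward as they close: fully open they stand 13 mm farther back than shut.
Start: joints at [1.109, 0.241, 0.005, 1.335, 0, 1.571], TCP at [0.223, 0.448, 0.231] pointing down, gripper open.
Joint ranges: [-2.72, 2.72], [-1.05, 1.87], [-1.09, 1.28], [-1.99, 2.15], [-1.42, 1.44], [-3.14, 3.14]. Speed limits (rad/s): [2.79, 2.79, 3.14, 3.14, 3.14, 3.14].

INTERFACE

Orientations are given as a unit quaternion [x, y, z, w].
In Python, from workcell import bot gives the robot as it stands.
- The arm moves only by the shell command python3 -m creep 'ROWS'. ROWS is JSON, one flat list of numbers, 5 for each row, row after row: the shift along the world's x, y, z in m, then the turn about the world's z in rad, then the finger opening in m, from 0 to 0.0854. In form: [x, y, z, twist, claw, x, y, z, twist, claw, ...]. A call has 1 to 10 rows; each row is the pose to reach, as a shift and turn from the pose commanded when the call began; what a row does not reach only later rows make up. A row lasts 1/12 s, in which the tool goes at most 41.7 mm and 7.16 degrees, less where a joint would pass 70% of its speed; a pose out of reach is approached as far as the arm can. A call with a gripper value outside its range is refused whole. The fingers move at their own pace and stop on an object; the grip force is fixed at half the most. Time passes only in rows, so rows that repeat a pose let the fingers close. It gives the time, the measured TCP pose, the force, the opening and the grip force at its end, in the units of the state.
- bot.get_obs(): the state, without advancing time (a new reading comes with each control period).
- bot.camera(name): name is "scene" or "top" or "wrist"; returns a dict with "pixels" (384x512x3 uint8, red, green, blue), "camera_matrix" (3x3 intrinsics, pixels), "extrinsics" (4x4, takes a point from world to camera coordinates); the wrist camera has in their place "T_tool_cam" (4x4, takes a point from camera to tool coordinates, whose origin is the TCP and whose axes are the flange's). Camera axes: x right, y down, z forward; pixel columns grow to the right and rows downward; lengths in m; the calibration is good to about 2 mm. A picture is of the moment at which its call begins: read the wrist's pose just before it. There is no depth.
- bot.job_done(): hands the job in; it is judged then, once.
Trained networks look in the newest picture that a camera, given by its name, has taken for a name from the list of things; names that differ only in an ending like _2 or _b are one class to them, and where a whole thing is asked for, a point or a joint stands for the part that bears it (a point fixed in the world has none). Each returns a list of dicts, best first, with "score" (0 to 1); they miss things now and then, are a little off and sometimes report something else, mostly with a low value. They report only what shows in the picture. A call takes as long as a camera call. They do not tell look-alikes from the thing itself.
- bot.look_for(camera, thing): "centre" ([column, row] as shares, 0 to 1, of the picture: columns of its width, rows of its height, amid what is visible of it).
- bot.place_of(camera, thing): "centre" ([column, row] as shares, 0 to 1, of the picture: columns of its width, rows of its height: a listed point, or the origin of a listed thing).
The state is a dict: "clock": time; "joint_pos": joint angles; "joint_vel": joint speeds; "tau": joint torques, N m; "eef_pos": TCP position; "tool_rot": TCP orientation; "ft_force": force on the tool from outside, world axes, zero at the start; "ft_torque": the same for the moment, N m; "grip_width": finger opening in m; "grasp_force": force on a finger pad.
Only numpy, scipy, OpenCV 4.12 (cv2) and the standard library are available. Lean on these libraries where they do the work, as an engineer would, in place of code of your own. Each camera call takes 0.05 s, during which the arm holds its last target. There are 200 camera calls.

TASK

Hang the orange stationery caddy by its carrying handle on the double hook of the dark steel stand: both prongs go through the handle opening, the handle rests down in the low part of both, and the caddy hangs free, level and still. Carry it upright so that nothing would spill, and leave the stapler, the tape dispenser and the potted plant where they are.

Things in the scene. Friction and masses are not known exactly. Their poses are not given: they have to be found in the camera images.
- caddy: loose orange caddy, about 0.3 kg. Origin: centre of underside. Tub 100 (x) by 150 (y), rim at z 55, contents below it. Rigid carrying handle along y over the middle: level bar 10 thick (x), 150 long, z 125 to 139, on end posts 12 wide at y +-69; opening below it 126 wide, 70 tall. Symmetric (yaw + pi). Best pinched from above at the bar's middle, which stays between the two prongs
- handle (a point): middle of the underside of the caddy's handle bar, 125 above the caddy's origin; axes as the caddy
- stand: dark steel double hook stand, fixed. Origin: centre of underside of its base (170 x, 130 y, 12 thick). Post at x +55, 215 tall, with a crossbar; from it two equal prongs, radius 5, at y -35 and +35; centre line: z 207 to x +15, down to z 190 at x -20, level (seat) to x -44, up to a blue end (x -60, z 208, top 215). They open to -x: the handle passes over the ends towards +x, bar along y, then down
- hook_seat (a point): midway between the two prongs' seats, level with the top of the seats (195 above the counter, 32 from the stand's origin towards its -x), where the middle of the handle's underside comes to rest; axes as the stand
- stapler: loose stapler, red top on black base, 34 x by 135 y by 56 tall; origin: centre of its underside. Leave alone.
- tape: loose black tape dispenser with a white roll, 60 x by 140 y by 80 tall; origin: centre of its underside. Leave alone.
- plant: loose green plant in a white pot, pot 92 wide and 80 tall, leaves to about 200 tall and 130 wide; origin: centre of its underside. Leave alone.
Things that resemble listed ones, but are neither listed nor needed, are in the scene too. There is more than one size of the caddy; the job needs the middle-sized.

How it is judged:
At the end, for the whole second after the job is handed in: The middle of the handle's underside is at the double hook's seat: within 18 mm along the hook, 30 mm sideways and 10 mm in height; the caddy hangs within 0.2 rad of level, carried by the stand, released and at rest (under 0.03 m/s and 0.35 rad/s) (x of handle in the frame of hook_seat between -0.018 and 0.018 m and y of handle in the frame of hook_seat between -0.03 and 0.03 m and z of handle in the frame of hook_seat between -0.01 and 0.01 m and angle between caddy's own z axis and vertical below 0.2 rad and contact force between caddy and stand above 1 N and linear speed of caddy below 0.03 m/s and angular speed of caddy below 0.35 rad/s); the robot touches nothing.
It fails at once if the stapler is moved by more than 25 mm (distance of stapler from where it was at the start of the episode above 0.025 m).
It fails at once if the tape dispenser is moved by more than 25 mm (distance of tape from where it was at the start of the episode above 0.025 m).
It fails at once if the potted plant is moved by more than 25 mm (distance of plant from where it was at the start of the episode above 0.025 m).
It fails at once if the caddy is tipped by more than 0.7 rad (angle between caddy's own z axis and vertical above 0.7 rad).
It also fails if it takes over 58 s, if anything falls off the work surface, if the arm or the gripper's body presses on something with over 40 N, if the wrist force passes 120 N, or if a joint passes its speed limit or range.

## Working session

There is one attempt and no reset: what is moved stays moved. The work goes in short steps, Python scripts to look and compute and a shell command to move; the robot and the scene stay as the last step left them, time stands still between calls to the robot, and variables do not carry over. Pictures are saved under pics/ and viewed, at most 10 in all, crops included, and the job is handed in when it is done.

```bash
mkdir -p pics
cat > h.py <<'E'
import numpy as np, cv2
from workcell import bot
def ray(c,uv):
    K=c["camera_matrix"];E=np.array(c["extrinsics"]);R,t=E[:3,:3],E[:3,3]
    return -R.T@t, R.T@np.linalg.solve(np.array(K),[uv[0],uv[1],1])
def at_z(c,uv,z):
    o,d=ray(c,uv);return o+d*(z-o[2])/d[2]
def proj(c,p):
    E=np.array(c["extrinsics"]);q=np.array(c["camera_matrix"])@(E[:3,:3]@np.array(p)+E[:3,3]);return q[:2]/q[2]
def save(c,n): cv2.imwrite("pics/"+n,np.ascontiguousarray(c["pixels"][:,:,::-1]))
E
python3 - <<'E'
from h import *
np.set_printoptions(precision=3,suppress=True)
a=[]
Z=dict(caddy=0,handle=.125,stand=0,hook_seat=.195,stapler=0,tape=0,plant=0)
for n in("scene","top"):
    c=bot.camera(n);a.append(c["pixels"]);save(c,n+"0.png")
    for t,z in Z.items():
        for r in bot.place_of(n,t)[:4]:
            uv=np.array(r["centre"])*[512,384]
            print(n,t,round(r["score"],2),uv.round(),at_z(c,uv,z)[:2])
    print(n,"cam",ray(c,(256,192))[0])
cv2.imwrite("pics/both.png",cv2.resize(np.vstack(a)[:,:,::-1],(400,600)) if 0 else np.vstack(a)[:,:,::-1][:768])
E
```

```text
scene caddy 0.9 [343. 234.] [0.812 0.144]
scene caddy 0.81 [238. 158.] [0.375 0.16 ]
scene caddy 0.76 [288. 199.] [0.612 0.137]
scene handle 0.86 [349. 218.] [0.82  0.114]
scene handle 0.69 [237. 121.] [0.344 0.196]
scene handle 0.67 [300. 167.] [0.616 0.17 ]
scene stand 0.61 [222. 268.] [ 0.626 -0.17 ]
scene hook_seat 0.63 [208. 224.] [ 0.598 -0.171]
scene stapler 0.82 [133. 342.] [ 0.603 -0.453]
scene tape 0.71 [283. 248.] [ 0.71  -0.011]
scene plant 0.95 [338. 146.] [0.596 0.441]
scene cam [ 0.985 -0.457  0.921]
top caddy 0.62 [210. 258.] [0.382 0.163]
top caddy 0.6 [214. 184.] [0.605 0.153]
top caddy 0.56 [217. 114.] [0.821 0.141]
top handle 0.8 [204. 261.] [0.381 0.168]
top handle 0.61 [205. 174.] [0.621 0.165]
top handle 0.58 [217. 112.] [0.797 0.131]
top stand 0.59 [318. 175.] [ 0.628 -0.166]
top hook_seat 0.7 [331. 179.] [ 0.599 -0.177]
top stapler 0.71 [411. 182.] [ 0.606 -0.449]
top tape 0.92 [268. 150.] [ 0.707 -0.014]
top tape 0.73 [317. 174.] [ 0.632 -0.162]
top plant 0.68 [112. 189.] [0.591 0.462]
top cam [0.481 0.008 1.47 ]
```

View pics/scene0.png

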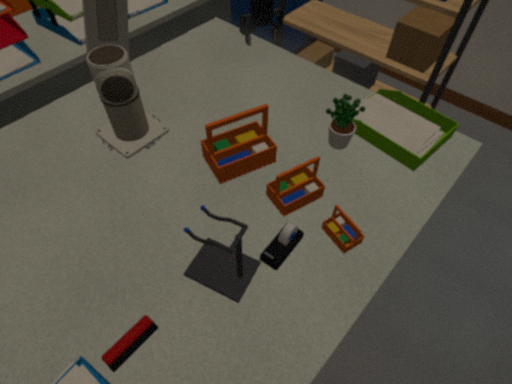

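View pics/top0.png

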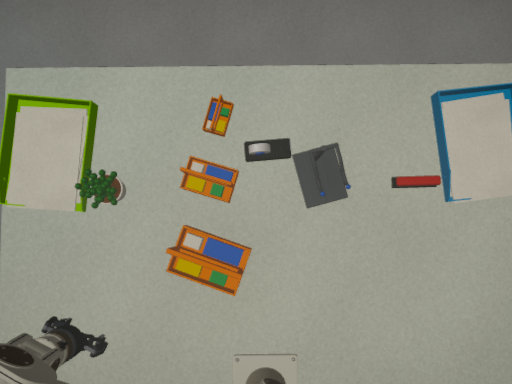

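Candidates for the caddy in the top picture are the large one (210,258), the middle one (210,180) and the small one (217,115). I choose the middle one at (210,180). The stand is at (320,175), with its blue ends at (322,194) and (348,186). Next I fit both models and check them in a close crop.

```bash
cat > fit.py <<'E'
from h import *
from scipy.optimize import minimize
def T(p,pts):
    x,y,a=p;c,s=np.cos(a),np.sin(a);P=np.array(pts,float)
    return np.c_[x+c*P[:,0]-s*P[:,1],y+s*P[:,0]+c*P[:,1],P[:,2]]
def pj(c,P): return np.array([proj(c,q) for q in P])
def box(x0,x1,y0,y1,z0,z1): return [(x,y,z) for x in(x0,x1) for y in(y0,y1) for z in(z0,z1)]
CAD=[box(-.05,.05,-.075,.075,0,.055),box(-.005,.005,-.075,.075,.125,.139),box(-.005,.005,-.075,-.063,.05,.139),box(-.005,.005,.063,.075,.05,.139)]
def sil(c,p,S=4):
    m=np.zeros((384*S,512*S),np.uint8)
    for b in CAD: cv2.fillConvexPoly(m,cv2.convexHull(((pj(c,T(p,b))+.5)*S).astype(np.int32)),1)
    return m
def omask(c,ctr,r):
    h=cv2.cvtColor(c["pixels"],cv2.COLOR_RGB2HSV);m=((h[...,1]>110)&(h[...,2]>40)).astype(np.uint8)
    k=np.zeros_like(m);cv2.circle(k,tuple(int(v) for v in ctr),r,1,-1);m=m*k
    m=cv2.morphologyEx(m,cv2.MORPH_CLOSE,np.ones((3,3),np.uint8))
    return m
E
python3 - <<'E'
from fit import *
np.set_printoptions(precision=4,suppress=True)
C={n:bot.camera(n) for n in("scene","top")}
ms={n:cv2.resize(omask(C[n],ctr,34),None,fx=4,fy=4,interpolation=0) for n,ctr in(("top",(210,180)),("scene",(296,186)))}
def cost(p,ns=("top","scene")):
    v=0
    for n in ns:
        s=sil(C[n],p);v+=1-(s&ms[n]).sum()/(s|ms[n]).sum()
    return v
o={}
for ns in(("top",),("scene",),("top","scene")):
    r=minimize(cost,[.61,.152,-.28],args=(ns,),method="Nelder-Mead",options=dict(initial_simplex=[[.61,.152,-.28],[.63,.152,-.28],[.61,.17,-.28],[.61,.152,-.1]]))
    print(ns,r.x,r.fun)
p=r.x
# stand : blue ends
for n,ctr in(("top",(335,190)),("scene",(195,220))):
    h=cv2.cvtColor(C[n]["pixels"],cv2.COLOR_RGB2HSV);m=((h[...,0]>95)&(h[...,0]<130)&(h[...,1]>110)&(h[...,2]>50)).astype(np.uint8)
    k=np.zeros_like(m);cv2.circle(k,ctr,24,1,-1);m*=k
    q,_,st,ce=cv2.connectedComponentsWithStats(m)
    P=[]
    for i in range(1,q):
        if st[i,4]>=3: w=at_z(C[n],ce[i],.207);P.append(w);print(n,ce[i],st[i,4],w)
    if len(P)==2:
        P.sort(key=lambda w:-w[1]);d=P[0]-P[1];yaw=np.arctan2(-d[0],d[1]);mid=(P[0]+P[1])/2
        o[n]=[*(mid[:2]+.059*np.array([np.cos(yaw),np.sin(yaw)])),yaw];print("stand",o[n],"gap",np.linalg.norm(d))
s=np.mean(list(o.values()),0)
ims=[]
for n,(u,v) in(("top",(265,180)),("scene",(262,212))):
    im=C[n]["pixels"][v-60:v+60,u-90:u+90,::-1];im=cv2.resize(im,None,fx=4.4,fy=4.4,interpolation=2)[:300*2]
    f=lambda X:((pj(C[n],X)-[u-90,v-60]+.5)*4.4).astype(np.int32)
    for b in CAD[:2]: cv2.polylines(im,[cv2.convexHull(f(T(p,b)))],1,(255,255,0),1)
    cv2.polylines(im,[f(T(s,[(-.085,-.065,.0),(.085,-.065,.0),(.085,.065,.0),(-.085,.065,.0)]))],1,(0,255,255),1)
    for y in(-.035,.035): cv2.polylines(im,[f(T(s,[(.055,y,.207),(.015,y,.207),(-.02,y,.19),(-.044,y,.19),(-.06,y,.208)]))],0,(0,255,0),1)
    ims.append(im)
cv2.imwrite("pics/crop1.png",cv2.resize(np.vstack(ims),(450,600),interpolation=cv2.INTER_AREA))
E
```

```text
('top',) [ 0.6172  0.1625 -0.3094] 0.08805479266266569
('scene',) [ 0.6159  0.1629 -0.2825] 0.10030093201273849
('top', 'scene') [ 0.6164  0.1623 -0.3002] 0.19210403664242415
top [347.75   186.4167] 12 [ 0.5777 -0.2195  0.207 ]
top [322.     193.3529] 17 [ 0.56   -0.1516  0.207 ]
stand [np.float64(0.6259388694746028), np.float64(-0.170701193262416), np.float64(0.25449165012123004)] gap 0.07007985368500454
scene [202.3333 207.25  ] 12 [ 0.5589 -0.1523  0.207 ]
scene [186.3846 229.3846] 13 [ 0.577  -0.2197  0.207 ]
stand [np.float64(0.624903536955811), np.float64(-0.17069062087616002), np.float64(0.2631636293521345)] gap 0.06977977545231254
```

View pics/crop1.png

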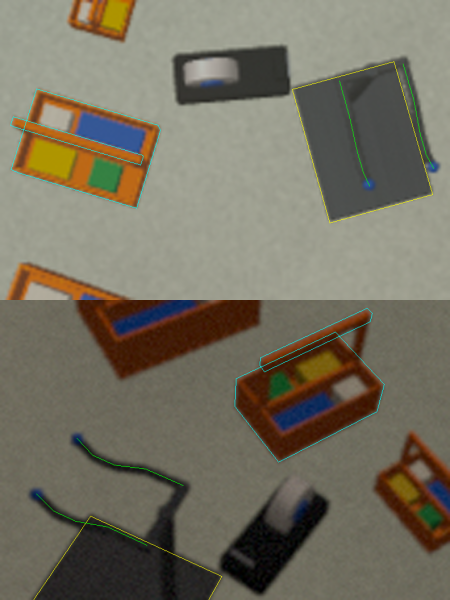

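Run:
```python
from h import *
from scipy.spatial.transform import Rotation as R
o=bot.get_obs();M=R.from_quat(o["tool_rot"]).as_matrix();print(M.round(3),o["eef_pos"],o["joint_pos"],o["clock"],o["grip_width"])
a=np.arctan2(M[1,1],M[0,1]);print("y axis yaw",a,"turn to -0.30:",[(-.30-a+k*np.pi) for k in(-1,0,1)])
print(np.array([.6164,.1624])-np.array(o["eef_pos"])[:2])
```

```text
[[-0.895  0.446  0.   ]
 [ 0.446  0.895 -0.   ]
 [-0.    -0.    -1.   ]] [0.2227953  0.44759463 0.23132794] [ 1.10897452e+00  2.40548142e-01  4.98836015e-03  1.33523846e+00
 -5.47936851e-05  1.57077978e+00] 0.9 0.08560328658320467
y axis yaw 1.1089910750382954 turn to -0.30: [np.float64(-4.550583728628089), np.float64(-1.4089910750382955), np.float64(1.7326015785514977)]
[ 0.3936047  -0.28519463]
```

```bash
python3 -m creep '[0.025,-0.018,0.01,-0.1,0.085, 0.05,-0.036,0.02,-0.2,0.085, 0.08,-0.058,0.02,-0.3,0.085, 0.11,-0.08,0.02,-0.4,0.085, 0.14,-0.1,0.02,-0.5,0.085, 0.17,-0.123,0.02,-0.6,0.085, 0.2,-0.145,0.02,-0.7,0.085, 0.23,-0.167,0.02,-0.8,0.085, 0.26,-0.188,0.02,-0.9,0.085, 0.28,-0.203,0.02,-1.0,0.085]'
python3 -m creep '[0.025,-0.018,0,-0.1,0.085, 0.05,-0.036,0,-0.2,0.085, 0.08,-0.058,0,-0.3,0.085, 0.1,-0.073,0,-0.4,0.085, 0.1136,-0.082,0,-0.409,0.085, 0.1136,-0.082,0,-0.409,0.085, 0.1136,-0.082,0,-0.409,0.085]'
python3 - <<'E'
from h import *
from scipy.spatial.transform import Rotation as R
o=bot.get_obs();M=R.from_quat(o["tool_rot"]).as_matrix();print(o["eef_pos"],np.arctan2(M[1,1],M[0,1]),o["joint_pos"])
p=np.array(o["eef_pos"]);c=bot.camera("wrist")
T=np.array(c["T_tool_cam"]);W=np.eye(4);W[:3,:3]=M;W[:3,3]=p;c["extrinsics"]=np.linalg.inv(W@T)
for r in bot.place_of("wrist","handle"):
    uv=np.array(r["centre"])*[512,384];print(r["score"],uv,at_z(c,uv,.125))
im=np.ascontiguousarray(c["pixels"][:,:,::-1])
f=lambda l,x,z:tuple(int(v) for v in proj(c,[.6164+.3*0+np.cos(-.3)*x-np.sin(-.3)*l,.1624+np.sin(-.3)*x+np.cos(-.3)*l,z]))
for x in(-.005,.005): cv2.line(im,f(-.075,x,.139),f(.075,x,.139),(255,255,0),1)
for a,b in(((-.075,-.05),(.075,-.05)),((-.075,.05),(.075,.05))): cv2.line(im,f(a[0],a[1],.055),f(b[0],b[1],.055),(255,0,255),1)
cv2.imwrite("pics/w1.png",im)
E
```

```text
clock: 1.73
eef_pos: [0.5052, 0.2424, 0.2512]
tool_rot: [0.67, 0.742, 0.0, 0.0]
ft_force: [0.7, 0.9, 0.3]
grip_width: 0.0853
grasp_force: 0.0
clock: 2.32
eef_pos: [0.6167, 0.1619, 0.2505]
tool_rot: [0.805, 0.593, -0.001, -0.0]
ft_force: [0.1, 0.3, 0.1]
grip_width: 0.085
grasp_force: 0.0
[0.6167044  0.16191318 0.25048106] -0.3013596112160041 [2.56583933e-01 5.23997094e-01 4.71800628e-01 1.51983303e+00
 3.51462288e-04 2.12873944e+00]
0.94 [256.9216 179.712 ] [0.61759058 0.16539685 0.125     ]
0.73 [441.7024 143.0016] [0.78568444 0.14873565 0.125     ]
```

View pics/w1.png

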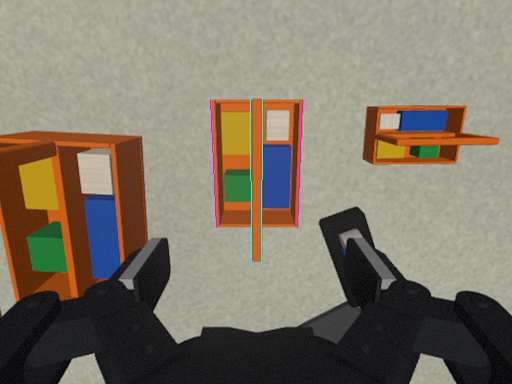

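The wrist picture shows the chosen middle caddy, with its bar running from (257,98) to (256,262). It coincides with the projected model and lies centred between the fingers. I descend and grip.

```bash
python3 -m creep '[0,0,-0.025,0,0.085, 0,0,-0.055,0,0.085, 0,0,-0.085,0,0.085, 0,0,-0.11,0,0.085, 0,0,-0.128,0,0.085, 0,0,-0.137,0,0.085, 0,0,-0.137,0,0.085, 0,0,-0.137,0,0.03, 0,0,-0.137,0,0.0, 0,0,-0.137,0,0.0]'
python3 -m creep '[0,0,0,0,0, 0,0,0,0,0, 0,0,0,0,0, 0,0,0,0,0, 0,0,0,0,0, 0,0,0,0,0, 0,0,0,0,0, 0,0,0,0,0]'
```

```text
clock: 3.25
eef_pos: [0.6176, 0.1632, 0.1165]
tool_rot: [0.805, 0.594, 0.002, 0.001]
ft_force: [0.2, 0.4, -0.2]
grip_width: 0.0513
grasp_force: 0.0
clock: 3.92
eef_pos: [0.6166, 0.1627, 0.115]
tool_rot: [0.805, 0.593, 0.0, 0.0]
ft_force: [-1.4, 0.1, 5.0]
grip_width: 0.0088
grasp_force: 59.5
```

```bash
python3 -m creep '[0,0,0.006,0,0, 0,0,0.016,0,0, 0,0,0.03,0,0, 0,0,0.045,0,0, 0,0,0.06,0,0, 0,0,0.075,0,0, 0,0,0.09,0,0, 0,0,0.105,0,0, 0,0,0.115,0,0, 0,0,0.118,0,0]'
python3 -m creep '[-0.003,-0.006,0,0.02,0, -0.009,-0.018,0,0.06,0, -0.018,-0.036,0,0.12,0, -0.029,-0.056,0,0.18,0, -0.04,-0.078,0,0.24,0, -0.052,-0.1,0,0.3,0, -0.063,-0.122,0,0.36,0, -0.074,-0.144,0,0.41,0, -0.083,-0.164,0,0.45,0, -0.09,-0.18,0,0.48,0]'
python3 -m creep '[-0.008,-0.016,0,0.03,0, -0.016,-0.034,0,0.06,0, -0.024,-0.056,0,0.08,0, -0.032,-0.08,0,0.08,0, -0.038,-0.105,0,0.08,0, -0.042,-0.13,0,0.08,0, -0.045,-0.152,0,0.08,0, -0.047,-0.17,0,0.08,0, -0.047,-0.184,0,0.08,0, -0.047,-0.191,0,0.08,0]'
python3 -m creep '[0,0,0,0,0, 0,0,0,0,0, 0,0,0,0,0]'
python3 - <<'E'
from fit import *
from scipy.spatial.transform import Rotation as R
o=bot.get_obs();M=R.from_quat(o["tool_rot"]).as_matrix();p=np.array(o["eef_pos"]);yaw=np.arctan2(M[1,1],M[0,1]);yaw=(yaw+np.pi/2)%np.pi-np.pi/2
print(p,yaw,o["grip_width"],o["grasp_force"])
s=np.array([.6254,-.1707,.259]);ca,sa=np.cos(s[2]),np.sin(s[2]);d=p[:2]-s[:2]
print("stand frame",ca*d[0]+sa*d[1],-sa*d[0]+ca*d[1],"seat world",s[:2]-.032*np.array([ca,sa]))
ims=[]
for n in("scene","top"):
    c=bot.camera(n);im=c["pixels"][:,:,::-1].copy();X=[-.005*0,0]
    for b in CAD[:2]:
        q=T([p[0],p[1],yaw],b)+[0,0,p[2]-.115]
        cv2.polylines(im,[cv2.convexHull(pj(c,q).astype(np.int32))],1,(255,255,0),1)
    for y in(-.035,.035): cv2.polylines(im,[pj(c,T(s,[(.055,y,.207),(.015,y,.207),(-.02,y,.19),(-.044,y,.19),(-.06,y,.208)])).astype(np.int32)],0,(0,255,0),1)
    u,v=pj(c,[(p[0]+.05,p[1],.2)])[0].astype(int);u=max(u,80);v=max(60,min(v,324));ims.append(cv2.resize(im[v-60:v+60,u-80:u+80],(400,300),interpolation=2))
cv2.imwrite("pics/pre.png",np.vstack(ims))
E
```

```text
clock: 4.75
eef_pos: [0.6172, 0.1628, 0.2345]
tool_rot: [0.805, 0.593, 0.001, 0.001]
ft_force: [-0.2, 0.2, -2.2]
grip_width: 0.0088
grasp_force: 58.6
clock: 5.58
eef_pos: [0.5249, -0.0189, 0.2316]
tool_rot: [0.64, 0.768, -0.001, -0.001]
ft_force: [0.4, -0.1, -2.1]
grip_width: 0.0087
grasp_force: 58.5
clock: 6.42
eef_pos: [0.4787, -0.2101, 0.2315]
tool_rot: [0.61, 0.792, -0.0, -0.0]
ft_force: [-0.2, -0.4, -1.8]
grip_width: 0.0088
grasp_force: 58.5
clock: 6.67
eef_pos: [0.4793, -0.2075, 0.232]
tool_rot: [0.609, 0.793, 0.0, -0.001]
ft_force: [0.9, -0.2, -2.6]
grip_width: 0.0087
grasp_force: 58.5
[ 0.47929992 -0.20746962  0.23201738] 0.2608107180817256 0.00868986377080957 58.54256987571716
stand frame -0.15064435391513625 0.0018750507670927605 seat world [ 0.59446731 -0.17889565]
```

View pics/pre.png

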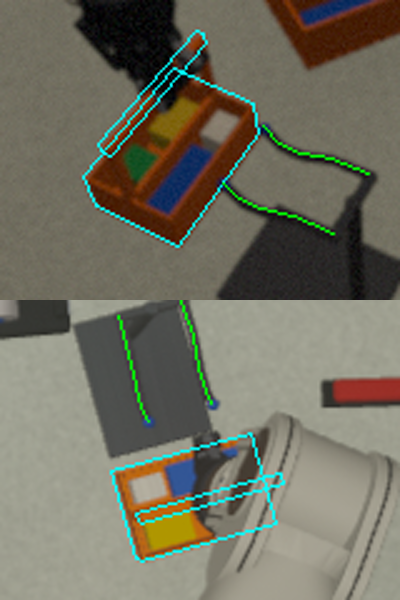

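The caddy hangs level in the grip and matches its predicted outline. The bar is on the hook's axis, 119 mm short of the seat and 27 mm above the blue ends, so I go over the ends and then down.

```bash
python3 -m creep '[0.004,0.001,0,0,0, 0.012,0.003,0,0,0, 0.025,0.006,0,0,0, 0.04,0.0095,0,0,0, 0.056,0.013,0,0,0, 0.072,0.017,0,0,0, 0.088,0.021,0,0,0, 0.102,0.024,0,0,0, 0.111,0.026,0,0,0, 0.1155,0.027,0,0,0]'
python3 -m creep '[0,0,0,0,0, 0,0,0,0,0, 0,0,-0.006,0,0, 0,0,-0.014,0,0, 0,0,-0.023,0,0, 0,0,-0.031,0,0, 0,0,-0.037,0,0, 0,0,-0.041,0,0, 0,0,-0.043,0,0, 0,0,-0.043,0,0]'
python3 -m creep '[0,0,0,0,0, 0,0,-0.001,0,0, 0,0,-0.002,0,0, 0,0,-0.002,0,0, 0,0,-0.002,0,0]'
python3 - <<'E'
from fit import *
o=bot.get_obs();p=np.array(o["eef_pos"]);s=np.array([.6254,-.1707,.259]);ca,sa=np.cos(s[2]),np.sin(s[2]);d=p[:2]-s[:2]
print("stand frame",ca*d[0]+sa*d[1],-sa*d[0]+ca*d[1],p[2]+.01)
c=bot.camera("scene");im=c["pixels"][150:300,120:320,::-1].copy()
cv2.imwrite("pics/down.png",cv2.resize(im,(800,600),interpolation=2))
E
```

```text
clock: 7.6
eef_pos: [0.5968, -0.1801, 0.2316]
tool_rot: [0.609, 0.793, 0.0, 0.0]
ft_force: [0.3, -0.8, -2.6]
grip_width: 0.0087
grasp_force: 58.5
clock: 8.43
eef_pos: [0.5946, -0.1813, 0.1886]
tool_rot: [0.609, 0.793, -0.0, -0.001]
ft_force: [0.4, 0.5, -3.2]
grip_width: 0.0082
grasp_force: 58.5
clock: 8.85
eef_pos: [0.5949, -0.1814, 0.1875]
tool_rot: [0.609, 0.793, 0.0, 0.0]
ft_force: [-0.2, -0.3, -2.8]
grip_width: 0.0088
grasp_force: 58.5
stand frame -0.032177779336735934 -0.0025068219923964187 0.1974521091141022
```

View pics/down.png

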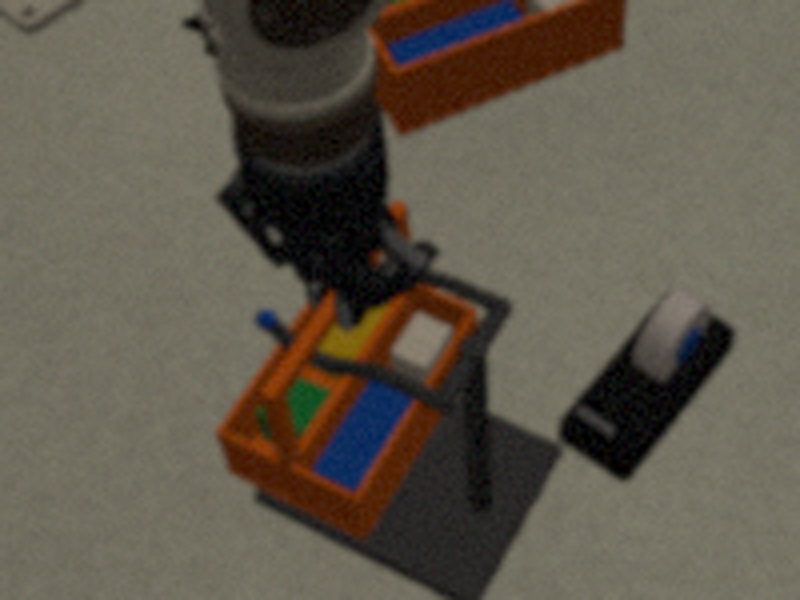

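The prongs pass under the bar, with the near blue end at (266,320) and the bar from (275,390) to (400,210). The gripper still carries the weight, so I lower until it unloads.

```bash
python3 -m creep '[0,0,-0.001,0,0, 0,0,-0.002,0,0, 0,0,-0.002,0,0, 0,0,-0.002,0,0]'
python3 -m creep '[0,0,-0.0005,0,0, 0,0,-0.001,0,0, 0,0,-0.001,0,0, 0,0,-0.001,0,0]'
```

```text
clock: 9.23
eef_pos: [0.5948, -0.1813, 0.1852]
tool_rot: [0.609, 0.793, -0.0, -0.0]
ft_force: [0.2, 0.6, -3.0]
grip_width: 0.0085
grasp_force: 58.5
clock: 9.57
eef_pos: [0.595, -0.1814, 0.1849]
tool_rot: [0.609, 0.793, 0.0, 0.0]
ft_force: [-1.6, 0.5, 1.7]
grip_width: 0.0086
grasp_force: 59.1
```

```bash
python3 -m creep '[0,0,0,0,0.02, 0,0,0,0,0.03, 0,0,0,0,0.04, 0,0,0,0,0.05, 0,0,0,0,0.06, 0,0,0,0,0.06, 0,0,0,0,0.06, 0,0,0,0,0.06]'
python3 -m creep '[0,0,0.008,0,0.06, 0,0,0.02,0,0.06, 0,0,0.04,0,0.06, 0,0,0.06,0,0.06, 0,0,0.085,0,0.06, 0,0,0.11,0,0.06, 0,0,0.13,0,0.06, 0,0,0.14,0,0.06]'
python3 -m creep '[-0.02,0.02,0,0,0.06, -0.05,0.05,0,0,0.06, -0.08,0.08,0,0,0.06, -0.11,0.11,0,0,0.06, -0.14,0.14,0,0,0.06, -0.16,0.16,0,0,0.06, -0.17,0.17,0,0,0.06, -0.17,0.17,0,0,0.06, -0.17,0.17,0,0,0.06, -0.17,0.17,0,0,0.06]'
python3 -m creep '[0,0,0,0,0.06, 0,0,0,0,0.06, 0,0,0,0,0.06, 0,0,0,0,0.06, 0,0,0,0,0.06, 0,0,0,0,0.06, 0,0,0,0,0.06, 0,0,0,0,0.06, 0,0,0,0,0.06, 0,0,0,0,0.06]'
python3 - <<'E'
from fit import *
s=np.array([.6254,-.1707,.259]);ca,sa=np.cos(s[2]),np.sin(s[2]);P=[.5945,-.1789,.259]
ims=[]
for n in("scene","top"):
    c=bot.camera(n);im=c["pixels"][:,:,::-1].copy()
    for r in bot.place_of(n,"handle")[:4]:
        w=at_z(c,np.array(r["centre"])*[512,384],.195)[:2]-P[:2];print(n,r["score"],ca*w[0]+sa*w[1],-sa*w[0]+ca*w[1])
    for b in CAD[:2]: cv2.polylines(im,[cv2.convexHull(pj(c,T(P,b)+[0,0,.07]).astype(np.int32))],1,(255,255,0),1)
    u,v=pj(c,[(P[0],P[1],.15)])[0].astype(int);ims.append(cv2.resize(im[v-50:v+50,u-60:u+60],(360,300),interpolation=2))
cv2.imwrite("pics/end.png",np.vstack(ims))
E
```

```text
clock: 10.23
eef_pos: [0.5949, -0.1814, 0.1843]
tool_rot: [0.609, 0.793, -0.0, -0.0]
ft_force: [-0.6, -0.5, 0.5]
grip_width: 0.0602
grasp_force: 0.0
clock: 10.9
eef_pos: [0.5956, -0.1816, 0.3286]
tool_rot: [0.609, 0.793, 0.001, 0.003]
ft_force: [0.8, -0.8, 0.1]
grip_width: 0.0599
grasp_force: 0.0
clock: 11.73
eef_pos: [0.426, -0.0119, 0.3246]
tool_rot: [0.61, 0.793, 0.0, 0.001]
ft_force: [0.4, -0.0, -1.7]
grip_width: 0.0599
grasp_force: 0.0
clock: 12.57
eef_pos: [0.4249, -0.0113, 0.3244]
tool_rot: [0.609, 0.793, 0.0, 0.0]
ft_force: [0.4, -0.4, -0.1]
grip_width: 0.0602
grasp_force: 0.0
scene 0.96 0.29256240013848184 0.16548096684930233
scene 0.74 -0.002121682766382092 -0.002846141529082257
scene 0.58 -0.10366993789120268 0.35288518636103794
top 0.88 -0.002297824364884142 -0.0038041904902944147
top 0.75 -0.11768909333916938 0.382906615525579
top 0.57 0.2665724387163444 0.24639693453304004
```

View pics/end.png

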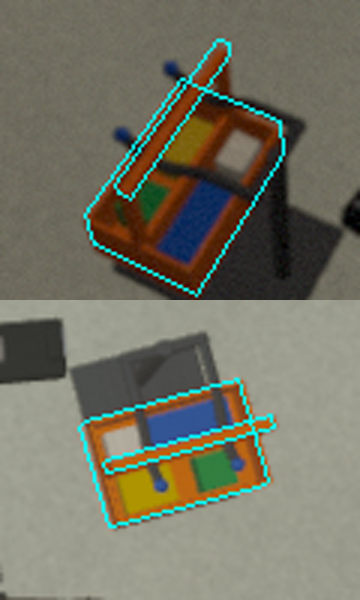

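The caddy hangs level on both prongs, within about 3 mm of the seat, and the gripper is clear. I let any swing die out and hand the job in.

```bash
for i in 1 2 3; do python3 -m creep '[0,0,0,0,0.06, 0,0,0,0,0.06, 0,0,0,0,0.06, 0,0,0,0,0.06, 0,0,0,0,0.06, 0,0,0,0,0.06, 0,0,0,0,0.06, 0,0,0,0,0.06, 0,0,0,0,0.06, 0,0,0,0,0.06]' >/dev/null; done
python3 - <<'E'
from h import *
a=bot.camera("scene")["pixels"].astype(int)
for _ in range(6): b=bot.camera("scene")["pixels"].astype(int)
print(np.abs(a-b)[170:290,150:270].mean(),np.abs(a-b)[0:60,0:60].mean())
print(bot.job_done())
E
```

```text
2.8383564814814815 3.3806481481481483
the job is handed in; nothing more can be done
None
```

The middle-sized orange caddy hangs level and still by its handle on both prongs, about 3 mm from the seat by camera, and the job is handed in; the gripper is clear, and the arm kept well away from the stapler, tape dispenser and plant.

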